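Sort the nested enamel sifters back onto their jars

ROBOT

A 6-joint arm with a two-finger parallel gripper is mounted at the origin on a cart in front of the work surface, level with it; the furniture and walls round the work are solid. World frame = base frame: x ahead of the robot, y to its left, z up, the work surface at z = 0. Lengths are in m, angles in rad, forces in N, time in s.
With the tool pointing down it reaches from about 0.35 to 0.85 m from the base axis. Payload 8.1 kg.
Tool frame: the origin (TCP) lies on the centre line of the jaws, within the pads' length; the fingertips stand 17 mm ahead of it and the grasp point (between the pads) lies 2 mm behind it; z points along the fingers, y is the line along which they close (so a half turn about z gives the same grasp; the last joint's range is limited). The gripper opens to 93 mm and grips with 3 to 60 N. Pads are 15 mm wide; open, the fingers measure 128 mm over their backs; the gripper's body (75 mm by 188 mm) begins 65 mm behind the grasp point.
Start: joints at [-1.312, 0.13, 1.488, -0, 1.523, -0.085], TCP at [0.202, -0.565, 0.236] pointing down, gripper open.
Joint ranges: [-2.96, 2.96], [-0.89, 2.26], [0.02, 2.5], [-1.34, 4.48], [0, 2.73], [-2.66, 2.66]. Speed limits (rad/s): [2.39, 2.39, 2.79, 3.14, 3.14, 3.14].

INTERFACE

Orientations are given as a rotation vector (axis times angle).
In Python, from plant import status, eyes, robot gives the robot as it stands. The module is installed in compiled form; this text tells all that it offers.
- The arm moves only by the tool servo_tool, never from a script. Its argument "plan" is text: rows parted by semicolons, each of 4 numbers parted by spaces: the shift along the tool's x, y, z in m, then the turn about the tool's z in degrees. A call has 1 to 12 rows; each row is the pose to reach, as a shift and turn from the pose commanded when the call began, along the tool's axes at that moment; what a row does not reach only later rows make up. A row lasts 1/12 s, in which the tool goes at most 41.7 mm and 7.16 degrees, less where a joint would pass 70% of its speed; a pose out of reach is approached as far as the arm can. A call with a gripper value outside its range is refused whole. "grip" is the closure, from -1 (fully open) to 1 (shut), set as the call begins (left out, the last holds). The fingers move at their own pace and stop on an object; "grip_force" is the grip in N (left out, the last holds). Time passes only in rows, so rows that repeat a pose let the fingers close. It gives the time, the measured TCP pose, the force, the opening and the grip force at its end, in the units of the state.
- status.read_state(): the state, without advancing time (a new reading comes with each control period).
- eyes.read_camera(name): name is "scene" or "top"; returns a dict with "image" (420x560x3 uint8, blue, green, red), "fovy" (degrees; the focal length in pixels is half the picture's height over the tangent of half this angle, whatever the lens; pixels are square), "cx", "cy" (the principal point, pixels), "k1" (the pictures are not rectified: a ray, as slopes to the right and down, at radius r is drawn at 1 + k1 r^2 times it, then the intrinsics apply), "world_from_camera" (4x4, takes a point from camera to world coordinates). Camera axes: x right, y down, z forward; pixel columns grow to the right and rows downward; lengths in m; the calibration is good to about 2 mm. A picture is of the moment at which its call begins. There is no depth.
- robot.close_job(): hands the job in; it is judged then, once.
The state is a dict: "t": time; "q": joint angles; "dq": joint speeds; "joint_torque": joint torques, N m; "tool_pos": TCP position; "orientation": TCP orientation; "force": force on the tool from outside, world axes, zero at the start; "wrist_torque": the same for the moment, N m; "opening": finger opening in m; "gripper_force": force on a finger pad.
Only numpy, scipy, OpenCV 4.12 (cv2) and the standard library are available. Lean on these libraries where they do the work, as an engineer would, in place of code of your own. Each camera call takes 0.05 s, during which the arm holds its last target. There are 200 camera calls.

TASK

The four enamel sifters were washed and left nested on the cork mat: take the stack apart and hang each one, level and fully home by its rim, in the mouth of the jar that has the colour of its handle, so that the colours do not mix. The two green ones share the green jar: the large one hangs in the jar's mouth and the small one stands flat inside it, its handle turned about a quarter turn or more away from the large one's so that either can be picked up. The empty half of the cork mat is free for putting a sifter aside meanwhile; leave all jars standing.

Things in the scene. Friction and masses are not known exactly. Their poses are not given: they have to be found in the camera images.
- blue_sifter: Sifter with blue handle, smallest, top of the stack. All four sifters: conical steel cup with gauze floor, 30 mm high, a 3 mm thick rim 27 to 30 mm up, standing out 6 mm; a wire leads to the level plastic handle. Cup 29 mm across at the foot, 36 under the rim, rim 48; 40 g, mostly the cup. Origin: centre of the underside; x along the handle, z up.
- green_small: Small sifter with green handle, second from the top. Cup 38 mm across at the foot, 46 under the rim, rim 58; 50 g. Origin and axes as the blue one's. A nested cup's foot stands on the gauze, 6 mm above the foot of the cup around it.
- red_sifter: Sifter with red handle, third from the top. Cup 47 mm across at the foot, 56 under the rim, rim 68; 60 g. Origin and axes as the blue one's. Its handle, as all four: middle 80 mm out along x and 36 mm up from the origin.
- green_large: Large sifter with green handle, the lowest, on the cork mat. Cup 56 mm across at the foot, 66 under the rim, rim 78; inside 52 mm across at the gauze, 6 mm above the foot; 75 g. Origin and axes as the blue one's.
- green_small_handle (a point): Middle of the small green sifter's handle: 80 mm along x, 36 mm up from its origin. All four handles are straight level plastic bars along x, 44 mm long, 12 mm wide, 10 mm high: take them from above, fingers closing across the 12 mm. At the start neighbouring handles point at least 60 degrees apart, about 6 mm higher from cup to cup.
- green_large_handle (a point): Middle of the large green sifter's handle: 80 mm along x, 36 mm up from its origin.
- blue_jar: Blue glazed stoneware jar with cream neck, loose, 0.45 kg, 61 mm across, 60 mm tall; round open mouth 41 mm across, 30 mm deep. Origin: centre of the underside, z up. A sifter hanging in a jar by its rim has its foot 33 mm above the jar's underside.
- red_jar: Red jar, as the blue one but 81 mm across, mouth 61 mm across. Origin: centre of the underside, z up.
- green_jar: Green jar, as the blue one but 91 mm across, mouth 71 mm across. Origin: centre of the underside, z up.
- free_spot (a point): Middle of the empty half of the fixed cork mat (150 x 300 mm, 3 mm thick), on its top; a sifter can be put aside here. The stack stands on the other half, 155 to 170 mm away; only the blue or small green handle may reach over this half. Low clutter lies nearer than x = 0.38 m; other things stand beyond x = 0.63 m (a high drawer cabinet from x = 0.70, y 0.1 to 0.45) and left of y = 0.41 m.
Mind the look-alikes: they are no part of the job. Leave any yellow look-alike of the blue_jar alone.

How it is judged:
By the outcome, as a careful person would: the job done as asked, in the order asked, and still so for the second after the job is handed in, with the robot touching nothing.
It also fails if it takes over 112 s, if anything falls off the work surface, if the arm or the gripper's body presses on something with over 40 N, if the wrist force passes 120 N, or if a joint passes its speed limit or range.

## Working session

There is one attempt and no reset: what is moved stays moved. The work goes in short steps, Python scripts to look and compute and a tool call to move; the robot and the scene stay as the last step left them, time stands still between calls to the robot, and variables do not carry over. Pictures are saved under pics/ and viewed, at most 14 in all, crops included, and the job is handed in when it is done.

Besides the shell and the picture viewer there is one more tool, called after ">>>" as name(argument=value, ...) on one line, values as JSON. servo_tool: Moves the arm, as the interface text tells. Its arguments: {"type":"object","properties":{"plan":{"type":"string"},"grip":{"type":"number"},"grip_force":{"type":"number"}},"required":["plan"]}

```bash
mkdir -p pics; cat > h.py <<'E'
import numpy as np, cv2
from plant import status, eyes, robot
from scipy.spatial.transform import Rotation as R
def cam(n): return eyes.read_camera(n)
def f(c): return c["image"].shape[0]/2/np.tan(np.radians(c["fovy"])/2)
def ray(c,u,v):
    d=np.array([(u-c["cx"])/f(c),(v-c["cy"])/f(c)]); s=d.copy()
    for _ in range(30): s=d/(1+c["k1"]*(s@s))
    T=np.array(c["world_from_camera"]); return T[:3,3],T[:3,:3]@np.array([s[0],s[1],1])
def on(c,u,v,z):
    o,d=ray(c,u,v); return o+d*(z-o[2])/d[2]
def pix(c,p):
    T=np.linalg.inv(np.array(c["world_from_camera"])); q=T[:3,:3]@np.asarray(p)+T[:3,3]
    s=q[:2]/q[2]; s=s*(1+c["k1"]*(s@s)); return s*f(c)+[c["cx"],c["cy"]]
E
python3 - <<'E'
from h import *
for n in("scene","top"):
    c=cam(n); cv2.imwrite(f"pics/{n}0.png",c["image"]); print(n,{k:np.round(v,3).tolist() for k,v in c.items() if k!="image"})
    np.save(f"{n}0.npy",c,allow_pickle=True)
print(status.read_state())
E
```

```text
scene {'fovy': 50.349, 'cx': 280.014, 'cy': 202.923, 'k1': -0.09, 'world_from_camera': [[0.868, -0.395, 0.302, 0.152], [-0.497, -0.67, 0.552, -0.757], [-0.015, -0.629, -0.777, 1.059], [0.0, 0.0, 0.0, 1.0]]}
top {'fovy': 53.312, 'cx': 280.552, 'cy': 209.557, 'k1': -0.021, 'world_from_camera': [[0.021, -0.984, 0.179, 0.338], [-1.0, -0.02, 0.003, -0.035], [0.001, -0.179, -0.984, 1.14], [0.0, 0.0, 0.0, 1.0]]}
{'t': 0.1, 'q': array([-1.31241616e+00,  1.31105348e-01,  1.48917384e+00, -1.43432714e-05,
        1.52296641e+00, -8.53984287e-02]), 'dq': array([-0.00093103, -0.00053223, -0.00010214, -0.00105182, -0.00146757,
       -0.00047439]), 'joint_torque': array([ 1.59569096e-03, -5.61347151e+01, -4.93091798e+01,  7.70515529e-02,
        2.92655913e-02, -5.73272791e-05]), 'tool_pos': array([ 0.20212271, -0.56442297,  0.23467863]), 'orientation': array([-3.09367469e+00, -5.37070538e-01,  2.46579575e-04]), 'force': array([ 0.13021338,  0.07331633, -0.4445909 ]), 'wrist_torque': array([ 0.00533681,  0.03442422, -0.01552348]), 'gripper_force': 0.0, 'opening': 0.09304586046680827}
```

View pics/top0.png

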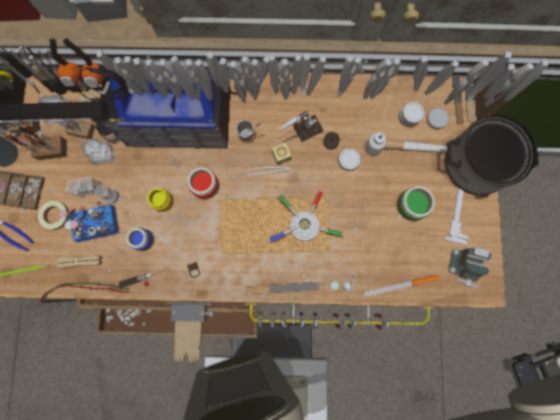

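View pics/scene0.png

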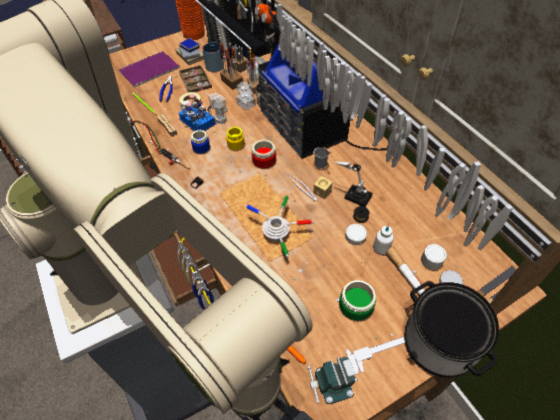

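Candidates in the top view:
- Blue jar (139,238), with the yellow look-alike at (159,199), which I leave alone. There is also a blue gadget at (92,222) and a blue cabinet at (170,110).
- Red jar (202,182).
- Green jar (417,203).
- Stack (305,226), with handles blue (278,237), green (286,203), red (318,200) and green (331,232). I'll tell the greens apart by height.

```bash
cat >> h.py <<'E'
def blobs(c,lo,hi,box=None,amin=8,smin=110,vmin=50):
    h=cv2.cvtColor(c["image"],cv2.COLOR_BGR2HSV).astype(int)
    H=h[...,0]; m=((H>=lo)&(H<=hi)) if lo<hi else ((H>=lo)|(H<=hi))
    m=(m&(h[...,1]>=smin)&(h[...,2]>=vmin)).astype(np.uint8)
    if box: 
        k=np.zeros_like(m);k[box[1]:box[3],box[0]:box[2]]=1;m*=k
    n,l,s,ce=cv2.connectedComponentsWithStats(m,connectivity=8)
    out=[]
    for i in range(1,n):
        if s[i,4]>=amin:
            ys,xs=np.where(l==i); P=np.stack([xs,ys],1).astype(float)
            w,v=np.linalg.eigh(np.cov(P.T)); out.append((ce[i],s[i,4],v[:,1],s[i,:4]))
    return out
def tri(c1,p1,c2,p2):
    o1,d1=ray(c1,*p1);o2,d2=ray(c2,*p2)
    a=np.linalg.lstsq(np.stack([d1,-d2],1),o2-o1,rcond=None)[0]
    A=o1+a[0]*d1;B=o2+a[1]*d2; return (A+B)/2,np.linalg.norm(A-B)
HUE=dict(blue=(105,130),green=(45,85),red=(172,6),yellow=(22,33))
E
python3 - <<'E'
from h import *
t=np.load("top0.npy",allow_pickle=True).item();s=np.load("scene0.npy",allow_pickle=True).item()
for n,(lo,hi) in HUE.items():
  for nm,c,box in(("t",t,(120,165,445,255)),("s",s,(180,110,385,325))):
    for b in blobs(c,lo,hi,box): print(n,nm,np.round(b[0],1),b[1],b[3],np.round(b[2],2))
a=cv2.resize(t["image"][180:260,245:350],None,fx=5,fy=5,interpolation=cv2.INTER_CUBIC)[:,:525]
b=cv2.resize(s["image"][180:270,230:330],None,fx=4.4,fy=4.4,interpolation=cv2.INTER_CUBIC)
b=cv2.resize(b,(272,245)); o=np.zeros((400,800,3),np.uint8);o[:,:525]=a;o[:245,528:800]=b
cv2.imwrite("pics/crop.png",o)
E
```

```text
blue t [136.9 237.9] 108 [132 232  11  13] [-0.42  0.91]
blue t [276.8 236.4] 42 [271 233  13   8] [-0.91  0.41]
blue t [146.9 243.5] 15 [143 238   7  11] [-0.52  0.86]
blue s [197.7 120.5] 404 [180 110  35  20] [-0.99 -0.15]
blue s [196.2 111.4] 23 [192 110   9   5] [-1.   -0.08]
blue s [296.9 111.1] 15 [294 110   6   4] [-0.93 -0.38]
blue s [200.7 146.4] 162 [191 138  18  15] [-0.99  0.16]
blue s [252.3 208.4] 42 [247 205  12   8] [-0.89 -0.47]
blue s [197.7 296.5] 65 [193 285  11  24] [0.42 0.91]
blue s [209.9 295.6] 34 [206 291   7  11] [0.43 0.9 ]
green t [417.4 201.7] 351 [408 191  20  22] [0.57 0.82]
green t [284.1 201. ] 40 [280 196   9  11] [0.67 0.74]
green t [405.5 212.8] 22 [401 206  12  13] [0.69 0.72]
green t [334.5 232.4] 35 [329 230  12   5] [-0.98 -0.21]
green s [284.6 200.8] 32 [282 196   6  11] [-0.36  0.93]
green s [283.9 248.2] 48 [281 242   7  13] [0.33 0.94]
green s [358.1 296.9] 387 [346 288  26  19] [-0.96 -0.29]
green s [354.9 309.7] 128 [340 296  34  20] [-0.96 -0.29]
red t [201.3 181. ] 303 [192 172  20  19] [-0.81  0.59]
red t [209.2 191.3] 80 [194 179  24  19] [-0.81  0.59]
red t [317.5 197.6] 50 [314 191   8  14] [-0.42  0.91]
red s [263.2 149.9] 82 [256 147  15   7] [-0.99  0.1 ]
red s [263.9 160.8] 244 [252 151  24  18] [-1.    0.06]
red s [304.2 221.6] 56 [297 220  15   5] [-1.    0.06]
yellow t [158.8 198.8] 454 [147 188  25  23] [-0.87 -0.5 ]
yellow s [234.9 137.7] 340 [227 126  17  24] [0.11 0.99]
yellow s [321.3 178. ] 9 [319 177   6   3] [-0.97  0.23]
yellow s [323.6 185.9] 30 [317 183  14   8] [-1. -0.]
yellow s [182.5 239.4] 15 [181 237   4   6] [-0.48  0.88]
yellow s [191.7 268.7] 18 [190 266   4   7] [0.27 0.96]
yellow s [206.2 296.9] 44 [202 290   9  15] [0.45 0.89]
```

View pics/crop.png

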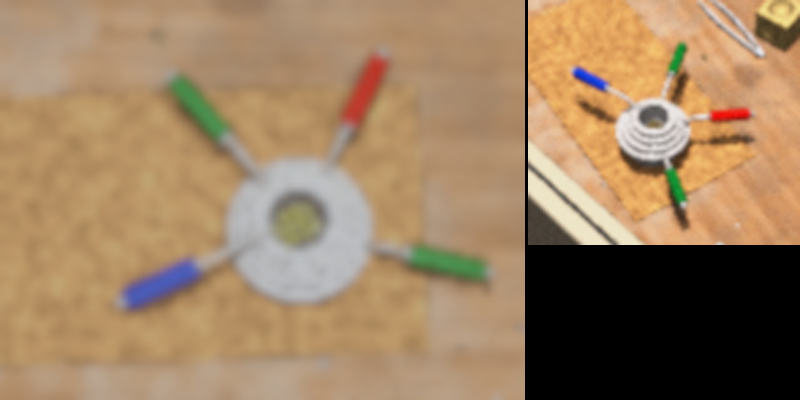

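```bash
cat >> h.py <<'E'
def hole(c,u,v,r=22,K=6):
    u0,v0=int(u)-r,int(v)-r
    im=cv2.resize(c["image"][v0:v0+2*r,u0:u0+2*r],None,fx=K,fy=K,interpolation=cv2.INTER_CUBIC)
    h=cv2.cvtColor(im,cv2.COLOR_BGR2HSV)
    m=((h[...,1]<100)&(h[...,2]>120)).astype(np.uint8)
    cs,hi=cv2.findContours(m,cv2.RETR_CCOMP,cv2.CHAIN_APPROX_NONE)
    best=[k for k in range(len(cs)) if hi[0][k][3]>=0 and cv2.contourArea(cs[k])>500]
    if not best: return None,m
    k=max(best,key=lambda k:cv2.contourArea(cs[k])); e=cv2.fitEllipse(cv2.convexHull(cs[k]))
    tr=lambda p:((np.asarray(p)+.5)/K-.5)+[u0,v0]
    return (tr(e[0]),np.array(e[1])/K),m
E
python3 - <<'E'
from h import *
t=np.load("top0.npy",allow_pickle=True).item();s=np.load("scene0.npy",allow_pickle=True).item()
H={}
for n,a,b in(("blue",(276.8,236.4),(252.3,208.4)),("gA",(284.1,201),(284.6,200.8)),("red",(317.5,197.6),(304.2,221.6)),("gB",(334.5,232.4),(283.9,248.2))):
    P,e=tri(t,a,s,b);print(n,np.round(P,4),round(e,4))
for n,a,b in(("blue",(139,238),(200.7,144)),("red",(202,182),(263,155)),("green",(417,203),(358,298))):
    for c,p in((t,a),(s,b)):
        r,m=hole(c,*p); print(n, r and (np.round(r[0],1),np.round(r[1],1),np.round(on(c,*r[0],0.06),4)))
# stack: top ring hole and outer disc
for c,b in((t,(285,208,325,245)),(s,(255,208,297,246))):
    h=cv2.cvtColor(c["image"],cv2.COLOR_BGR2HSV);m=((h[...,1]<50)&(h[...,2]>130)).astype(np.uint8)
    k=np.zeros_like(m);k[b[1]:b[3],b[0]:b[2]]=1
    m=cv2.morphologyEx(m*k,cv2.MORPH_OPEN,np.ones((4,4)))
    cs,_=cv2.findContours(m,cv2.RETR_EXTERNAL,cv2.CHAIN_APPROX_NONE);e=cv2.fitEllipse(max(cs,key=len));print(np.round(e[0],1),np.round(e[1],1),[np.round(on(c,*e[0],z),4) for z in(.033,.045)])
E
```

```text
blue [ 0.4635 -0.0231  0.058 ] 0.0006
gA [ 0.5597 -0.0405  0.0506] 0.0004
red [ 0.572  -0.1297  0.0441] 0.0001
gB [ 0.4795 -0.1755  0.0395] 0.0005
blue (array([142.2, 239.7]), array([22.1, 23.7]), array([0.4477, 0.3259, 0.06  ]))
blue (array([198.3, 135. ]), array([ 7.5, 11. ]), array([0.4512, 0.3416, 0.06  ]))
red (array([200.7, 180.3]), array([20.9, 21.7]), array([0.6092, 0.1825, 0.06  ]))
red (array([263. , 147.5]), array([12.8, 17.8]), array([0.6073, 0.179 , 0.06  ]))
green (array([419.2, 200.8]), array([23.9, 25.5]), array([ 0.5655, -0.3969,  0.06  ]))
green (array([358.7, 294.3]), array([24.5, 28.2]), array([ 0.5638, -0.3989,  0.06  ]))
[305.4 226.7] [28.5 29. ] [array([ 0.4944, -0.0986,  0.033 ]), array([ 0.4927, -0.0979,  0.045 ])]
[276.5 229.7] [19.5 26.4] [array([ 0.4944, -0.1075,  0.033 ]), array([ 0.4904, -0.1151,  0.045 ])]
```

```bash
python3 - <<'E'
from h import *
from scipy.optimize import least_squares
t=np.load("top0.npy",allow_pickle=True).item();s=np.load("scene0.npy",allow_pickle=True).item()
P=np.array([[.4635,-.0231],[.5597,-.0405],[.572,-.1297],[.4795,-.1755]])
r=least_squares(lambda c:np.linalg.norm(P-c,axis=1)-.08,[.5,-.1]);print(r.x,r.fun,np.degrees(np.arctan2(*(P-r.x).T[::-1])))
o=np.zeros((520,780,3),np.uint8)
R_=dict(blue=(.0205,.0305),red=(.0305,.0405),green=(.0355,.0455))
C=dict(blue=(.448,.333),red=(.6085,.181),green=(.565,-.398))
for i,n in enumerate(C):
  for j,c in enumerate((t,s)):
    p=pix(c,[*C[n],.06]).astype(int); im=cv2.resize(c["image"][p[1]-20:p[1]+20,p[0]-20:p[0]+20],(260,260),interpolation=cv2.INTER_CUBIC)
    for a in np.linspace(0,6.28,60):
        q=pix(c,[C[n][0]+R_[n][0]*np.cos(a),C[n][1]+R_[n][0]*np.sin(a),.06])
        q=((q-p+20+.5)*6.5-.5).astype(int);cv2.circle(im,tuple(int(x) for x in q),1,(255,0,255),-1)
    o[j*260:j*260+260,i*260:i*260+260]=im
cv2.imwrite("pics/jars.png",o)
E
```

```text
[ 0.49967395 -0.09576736] [ 0.00117327  0.00159417 -0.00010956  0.00224525] [ 116.46420608   42.63647903  -25.13418708 -104.19897749]
```

View pics/jars.png

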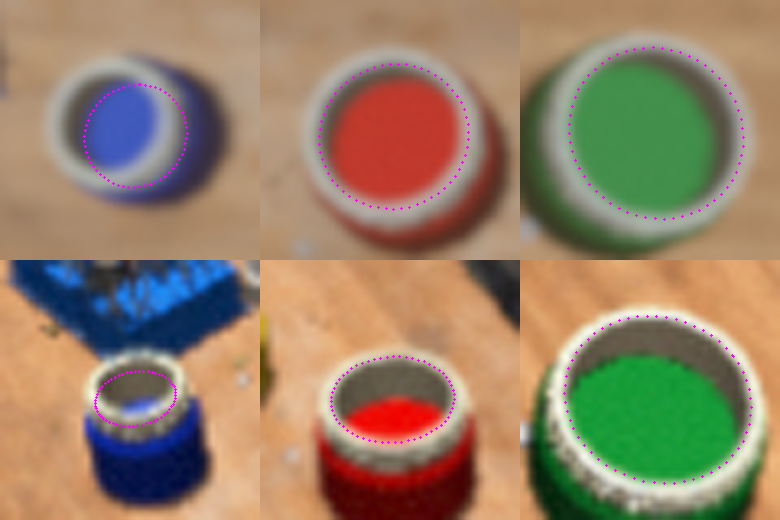

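Picture 4: the red and green mouth circles fit well, and the blue mouth lies about 3 px left and 2 px up of my guess, so I use (0.4525, 0.341). The heights (0.0395 and 0.0506) show the green handle at (334,232) is the large sifter's and the one at (284,201) is the small one's.

```bash
cat >> h.py <<'E'
def go(x,y,z,yaw):
    s=status.read_state(); Rm=R.from_rotvec(s["orientation"]).as_matrix(); d=Rm.T@(np.array([x,y,z])-s["tool_pos"])
    y0=np.degrees(np.arctan2(Rm[1,0],Rm[0,0])); tr=-((yaw-y0+180)%360-180)
    print("t %.1f pos"%s["t"],np.round(s["tool_pos"],4),"yaw %.1f tilt %.2f"%(y0,np.degrees(np.arccos(-Rm[2,2]))),"open %.4f"%s["opening"])
    print("shift mm",np.round(d*1000,1),"turn %.1f"%tr,"rows",int(np.ceil(max(np.linalg.norm(d)/.0417,abs(tr)/7.16)+1)), "turn alt %.1f"%(tr-360*np.sign(tr)),"q6 %.0f q1 %.0f"%(np.degrees(s["q"][5]),np.degrees(s["q"][0])))
E
python3 -c "
from h import *
go(.4635,-.0231,.12,116)
t=np.load('top0.npy',allow_pickle=True).item()
for u,v in((222,226),(330,226),(276,198),(276,253),(159,199),(349,159),(377,142),(416,203)): print(u,v,on(t,u,v,.003).round(3))
s=np.load('scene0.npy',allow_pickle=True).item()
print(pix(t,[.4525,.341,.06]),pix(s,[.4525,.341,.06]))"
```

```text
t 0.1 pos [ 0.2021 -0.5644  0.2347] yaw 19.7 tilt 0.09 open 0.0930
shift mm [ 428.5 -421.4  115.4] turn -96.3 rows 16 turn alt 263.7 q6 -5 q1 -75
222 226 [0.496 0.128 0.003]
330 226 [ 0.502 -0.168  0.003]
276 198 [ 0.577 -0.018  0.003]
276 253 [ 0.425 -0.021  0.003]
159 199 [0.568 0.307 0.003]
349 159 [ 0.694 -0.222  0.003]
377 142 [ 0.746 -0.302  0.003]
416 203 [ 0.571 -0.407  0.003]
[136.55294684 237.68994968] [198.7388407  135.00191881]
```

>>> servo_tool(plan="0.428 -0.421 0 -96;0.428 -0.421 0 -96;0.428 -0.421 0 -96;0.428 -0.421 0 -96;0.428 -0.421 0 -96;0.428 -0.421 0 -96;0.428 -0.421 0 -96;0.428 -0.421 0 -96;0.428 -0.421 0 -96;0.428 -0.421 0 -96;0.428 -0.421 0 -96;0.428 -0.421 0 -96", grip=0.1)

```text
t: 1.1
tool_pos: [0.4199, -0.1126, 0.2355]
orientation: [1.891, 2.509, 0.0]
force: [0.1, 0.4, 0.1]
opening: 0.042
gripper_force: 0.0
```

```bash
python3 -c "
from h import *
go(.4635,-.0231,.12,116)"
```

```text
t 1.1 pos [ 0.4199 -0.1126  0.2355] yaw 106.0 tilt 0.01 open 0.0420
shift mm [ 74.   66.5 115.5] turn -10.0 rows 5 turn alt 350.0 q6 -38 q1 -22
```

>>> servo_tool(plan="0.074 0.066 0.04 -10;0.074 0.066 0.04 -10;0.074 0.066 0.04 -10;0.074 0.066 0.04 -10;0.074 0.066 0.04 -10;0.074 0.066 0.04 -10")

```text
t: 1.6
tool_pos: [0.463, -0.026, 0.1957]
orientation: [-1.673, -2.659, 0.001]
force: [0.6, -0.9, -0.3]
opening: 0.0421
gripper_force: 0.0
```

```bash
python3 -c "
from h import *
go(.4635,-.0231,.055,116)"
```

```text
t 1.6 pos [ 0.463  -0.026   0.1957] yaw 115.7 tilt 0.04 open 0.0421
shift mm [  2.4   1.7 140.7] turn -0.3 rows 5 turn alt 359.7 q6 -35 q1 -10
```

>>> servo_tool(plan="0.002 0.002 0.04 0;0.002 0.002 0.08 0;0.002 0.002 0.11 0;0.002 0.002 0.13 0;0.002 0.002 0.14 0;0.002 0.002 0.1405 0;0.002 0.002 0.1405 0")

```text
t: 2.18
tool_pos: [0.4646, -0.0238, 0.056]
orientation: [1.675, 2.657, 0.0]
force: [-0.4, 0.4, 0.9]
opening: 0.0418
gripper_force: 0.0
```

>>> servo_tool(plan="0 0 0 0;0 0 0 0;0 0 0 0;0 0 0 0;0 0 0 0;0 0 0 0", grip=1, grip_force=25)

```text
t: 2.68
tool_pos: [0.4645, -0.0228, 0.0555]
orientation: [1.673, 2.659, 0.0]
force: [1.0, 0.1, 1.8]
opening: 0.0115
gripper_force: 25.0
```

```bash
python3 -c "
from h import *
go(.4635,-.0231,.17,116);print(status.read_state()['gripper_force'])"
```

```text
t 2.7 pos [ 0.4645 -0.0228  0.0555] yaw 115.7 tilt 0.04 open 0.0115
shift mm [   0.2   -0.9 -114.5] turn -0.3 rows 4 turn alt 359.7 q6 -35 q1 -9
24.992979168891907
```

>>> servo_tool(plan="0 0 -0.005 0;0 0 -0.015 0;0 0 -0.03 0;0 0 -0.05 0;0 0 -0.075 0;0 0 -0.1 0;0 0 -0.115 0;0 0 -0.115 0;0 0 -0.115 0")

```text
t: 3.43
tool_pos: [0.465, -0.023, 0.1715]
orientation: [1.672, 2.657, 0.002]
force: [-0.4, -0.1, -0.8]
opening: 0.0122
gripper_force: 25.0
```

```bash
python3 - <<'E'
from h import *
a=np.radians(225); go(.4525+.08*np.cos(a),.341+.08*np.sin(a),.17,225)
t=cam("top");s=cam("scene")
o=np.hstack([cv2.resize(t["image"][165:265,220:350],(520,400),interpolation=3),cv2.resize(s["image"][130:270,220:320],(280,392),interpolation=3)[:400].copy() if 0 else cv2.resize(s["image"][130:270,220:320],(280,400),interpolation=3)])
cv2.imwrite("pics/l1.png",o)
E
```

```text
t 3.4 pos [ 0.465  -0.023   0.1715] yaw 115.6 tilt 0.16 open 0.0122
shift mm [307.   70.8   1.2] turn -109.4 rows 17 turn alt 250.6 q6 -35 q1 -9
```

View pics/l1.png

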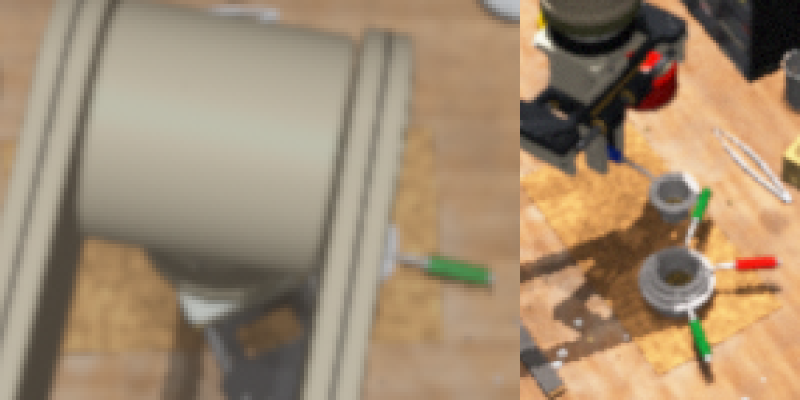

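Picture 5: blue came out alone and level (crop 672,195), and the other three stay nested. Now carrying it to the blue jar.

>>> servo_tool(plan="0.02 0.005 0 -7;0.045 0.011 0 -14;0.075 0.018 0 -21;0.105 0.025 0 -28;0.135 0.031 0 -35;0.165 0.038 0 -42;0.195 0.045 0 -49;0.225 0.052 0 -56;0.25 0.058 0 -63;0.275 0.064 0 -70;0.295 0.068 0 -77;0.307 0.071 0 -84")

```text
t: 4.53
tool_pos: [0.3935, 0.286, 0.1682]
orientation: [0.547, -3.09, 0.001]
force: [0.8, -0.0, -1.4]
opening: 0.0119
gripper_force: 25.0
```

>>> servo_tool(plan="0 0 0 -7;0 0 0 -14;0 0 0 -20;0 0 0 -25;0 0 0 -25;0 0 0 -25")

```text
t: 5.03
tool_pos: [0.3946, 0.2841, 0.1687]
orientation: [1.188, -2.906, 0.001]
force: [-1.5, 0.6, -0.5]
opening: 0.0114
gripper_force: 25.0
```

```bash
python3 - <<'E'
from h import *
a=np.radians(225); go(.4525+.08*np.cos(a),.341+.08*np.sin(a),.10,225)
for n in("top","scene"):
    c=cam(n);np.save(n+"1.npy",c,allow_pickle=True)
    p=pix(c,[.4525,.341,.11]).astype(int);im=c["image"][max(0,p[1]-40):p[1]+40,p[0]-40:p[0]+40]; im=cv2.resize(im,(400,400),interpolation=3)
    (globals().setdefault("o",[])).append(im); print(p, pix(c,[.4525,.341,.16]))
cv2.imwrite("pics/b1.png",np.hstack(o))
E
```

```text
t 5.0 pos [0.3946 0.2841 0.1687] yaw -135.5 tilt 0.15 open 0.0114
shift mm [-1.3 -0.8 68.7] turn -0.5 rows 3 turn alt 359.5 q6 -105 q1 30
[129 235] [122.28540791 232.91232105]
[196 123] [193.90473206 111.37983988]
```

View pics/b1.png

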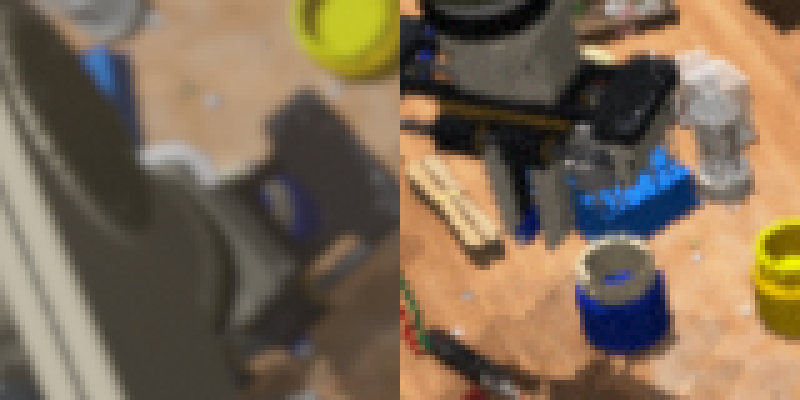

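>>> servo_tool(plan="-0.001 -0.001 0.03 0;-0.001 -0.001 0.055 0;-0.001 -0.001 0.072 0;-0.001 -0.001 0.082 0;-0.001 -0.001 0.089 0;-0.001 -0.001 0.089 0;-0.001 -0.001 0.089 0")

```text
t: 5.72
tool_pos: [0.3971, 0.2847, 0.0817]
orientation: [-1.192, 2.906, -0.0]
force: [0.8, 0.5, -0.5]
opening: 0.0116
gripper_force: 25.0
```

```bash
python3 - <<'E'
from h import *
go(.396,.2844,.068,225)
for n in("top","scene"):
    c=cam(n)
    p=pix(c,[.4525,.341,.06]).astype(int);im=c["image"][max(0,p[1]-40):p[1]+40,p[0]-40:p[0]+40]; im=cv2.resize(im,(400,400),interpolation=3)
    (globals().setdefault("o",[])).append(im)
cv2.imwrite("pics/b2.png",np.hstack(o))
E
```

```text
t 5.7 pos [0.3971 0.2847 0.0817] yaw -135.4 tilt 0.02 open 0.0116
shift mm [ 1.   0.5 13.7] turn -0.4 rows 2 turn alt 359.6 q6 -105 q1 30
```

View pics/b2.png

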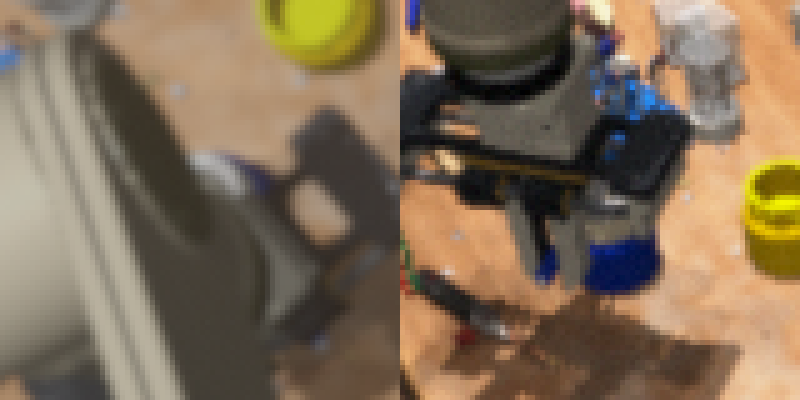

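Picture 7: the view is mostly hidden, but the cup sits over the jar (its rim shows at 220,175) and there is no contact force. Going on down.

>>> servo_tool(plan="0 0 0.004 0;0 0 0.008 0;0 0 0.011 0;0 0 0.0135 0;0 0 0.0135 0;0 0 0.0135 0")

```text
t: 6.32
tool_pos: [0.3969, 0.2848, 0.0677]
orientation: [-1.193, 2.906, 0.0]
force: [0.7, 1.8, -1.1]
opening: 0.0115
gripper_force: 25.0
```

```bash
python3 -c "
from h import *
go(.396,.2844,.068,225);print(status.read_state()['force'])"
```

```text
t 6.3 pos [0.3969 0.2848 0.0677] yaw -135.4 tilt 0.03 open 0.0115
shift mm [ 0.9  0.4 -0.3] turn -0.4 rows 2 turn alt 359.6 q6 -105 q1 30
[ 0.66072326  1.8148394  -1.12355725]
```

>>> servo_tool(plan="0 0 0 0;0 0 0 0;0 0 0 0;0 0 0 0;0 0 -0.02 0;0 0 -0.05 0;0 0 -0.09 0;0 0 -0.12 0;0 0 -0.12 0", grip=0.1)

```text
t: 7.07
tool_pos: [0.4001, 0.2864, 0.1953]
orientation: [-1.189, 2.896, 0.002]
force: [1.1, -0.5, 1.2]
opening: 0.042
gripper_force: 0.0
```

```bash
python3 -c "
from h import *
go(.5597,-.0405,.17,42.6)"
```

```text
t 7.1 pos [0.4001 0.2864 0.1953] yaw -135.4 tilt 0.63 open 0.0420
shift mm [ 116.4 -344.7   25.1] turn -178.0 rows 26 turn alt 182.0 q6 -105 q1 30
```

>>> servo_tool(plan="0.02 -0.035 0 1;0.035 -0.075 0 2;0.05 -0.115 0 2;0.065 -0.155 0 2;0.08 -0.195 0 2;0.09 -0.235 0 2;0.1 -0.275 0 2;0.108 -0.31 0 2;0.114 -0.335 0.01 2;0.116 -0.345 0.02 2;0.116 -0.345 0.03 2;0.116 -0.345 0.03 2")

```text
t: 8.07
tool_pos: [0.5546, -0.0418, 0.1542]
orientation: [1.139, -2.923, -0.005]
force: [-0.9, 0.2, 0.3]
opening: 0.0421
gripper_force: 0.0
```

```bash
python3 - <<'E'
from h import *
t=cam("top");s=cam("scene");np.save("top2.npy",t,allow_pickle=True);np.save("scene2.npy",s,allow_pickle=True)
print([ (b[0].round(1),b[1],b[2].round(2)) for b in blobs(s,45,85,(220,170,330,270))], [(b[0].round(1),b[1]) for b in blobs(s,*HUE["red"],(230,180,330,270))])
print([ (b[0].round(1),b[1],b[2].round(2)) for b in blobs(t,45,85,(250,180,350,260))])
go(.5597,-.0405,.049,222.6)
x=cv2.resize(t["image"][200:260,105:185],(400,300),interpolation=3);y=cv2.resize(s["image"][95:170,150:250],(400,300),interpolation=3)
z=cv2.resize(s["image"][150:270,220:340],(300,300),interpolation=3);o=np.zeros((600,800,3),np.uint8);o[:300,:400]=x;o[:300,400:]=y;o[300:,:300]=z
cv2.imwrite("pics/b3.png",o)
E
```

```text
[(array([284.4, 201.6]), np.int32(25), array([-0.37,  0.93])), (array([283.9, 248.2]), np.int32(48), array([0.33, 0.94]))] [(array([304.1, 221.7]), np.int32(68))]
[(array([334.5, 232.4]), np.int32(35), array([-0.98, -0.19]))]
t 8.2 pos [ 0.5554 -0.0409  0.1566] yaw -137.3 tilt 0.15 open 0.0418
shift mm [ -3.6  -2.9 107.6] turn 0.1 rows 4 turn alt -359.9 q6 -142 q1 -10
```

View pics/b3.png

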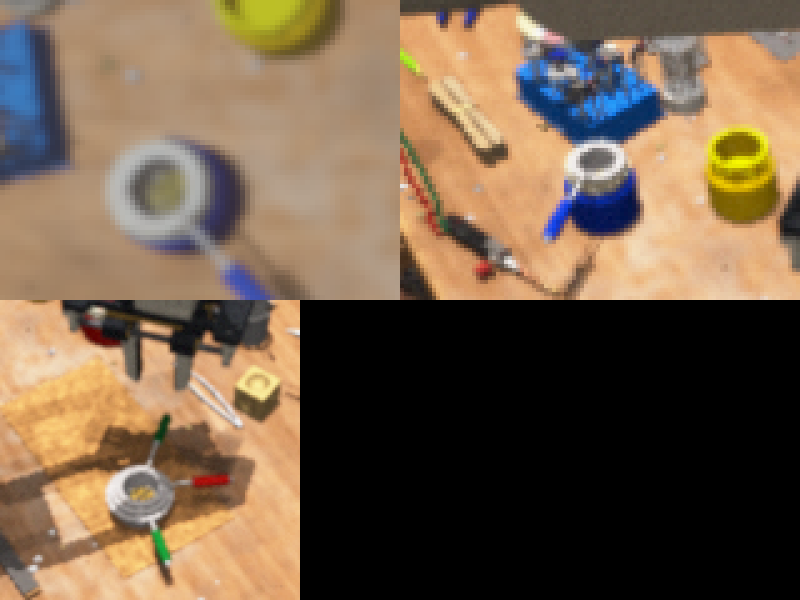

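Picture 8: blue hangs level in its jar (rim at 160,190 and 597,160), and green_small has not moved. Now grasping green_small.

>>> servo_tool(plan="-0.004 -0.003 0.02 0;-0.004 -0.003 0.045 0;-0.004 -0.003 0.07 0;-0.004 -0.003 0.09 0;-0.004 -0.003 0.102 0;-0.004 -0.003 0.107 0;-0.004 -0.003 0.107 0;-0.004 -0.003 0.107 0")

```text
t: 8.83
tool_pos: [0.5623, -0.0415, 0.0519]
orientation: [-1.143, 2.925, -0.001]
force: [-0.3, 0.4, 0.3]
opening: 0.0419
gripper_force: 0.0
```

>>> servo_tool(plan="0 0 0 0;0 0 0 0;0 0 0 0;0 0 0 0;0 0 0 0;0 0 0 0", grip=1, grip_force=25)

```text
t: 9.33
tool_pos: [0.5618, -0.042, 0.0509]
orientation: [-1.142, 2.926, -0.0]
force: [0.4, -0.7, 0.3]
opening: 0.0117
gripper_force: 24.9
```

```bash
python3 -c "
from h import *
go(.557,.112,.11,222.6)"
```

```text
t 9.3 pos [ 0.5618 -0.042   0.0509] yaw -137.4 tilt 0.02 open 0.0117
shift mm [-100.8  116.5  -59.1] turn 0.0 rows 5 turn alt -360.0 q6 -142 q1 -9
```

>>> servo_tool(plan="0 0 -0.005 0;0 0 -0.015 0;0 0 -0.03 0;0 0 -0.045 0;-0.01 0.01 -0.059 0;-0.03 0.035 -0.059 0;-0.055 0.062 -0.059 0;-0.08 0.09 -0.059 0;-0.095 0.107 -0.059 0;-0.101 0.112 -0.059 0;-0.101 0.112 -0.059 0;-0.101 0.112 -0.059 0")

```text
t: 10.33
tool_pos: [0.5603, 0.1086, 0.1101]
orientation: [-1.144, 2.926, -0.001]
force: [-0.6, 0.2, -0.9]
opening: 0.0119
gripper_force: 24.9
```

```bash
python3 -c "
from h import *
go(.560,.108,.0395,222.6)
s=cam('scene');cv2.imwrite('pics/g1.png',cv2.resize(s['image'][120:270,190:340],(600,600),interpolation=3))"
```

```text
t 10.3 pos [0.5603 0.1086 0.1101] yaw -137.3 tilt 0.04 open 0.0119
shift mm [ 0.6 -0.2 70.6] turn 0.1 rows 3 turn alt -359.9 q6 -127 q1 6
```

View pics/g1.png

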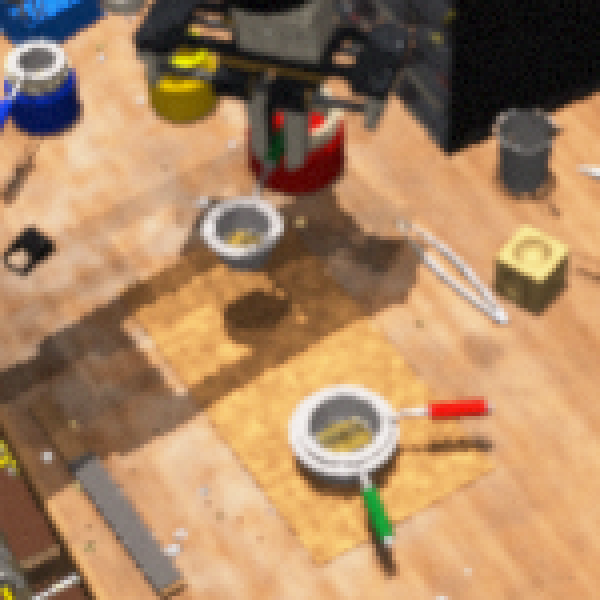

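Picture 9: green_small (240,225) is held level over the free half, and red and green_large stay nested (345,435). Setting it down.

>>> servo_tool(plan="0 0 0.02 0;0 0 0.04 0;0 0 0.055 0;0 0 0.063 0;0 0 0.068 0;0 0 0.0705 0;0 0 0.0712 0;0 0 0.0712 0")

```text
t: 11.05
tool_pos: [0.5607, 0.1086, 0.0392]
orientation: [-1.141, 2.926, -0.001]
force: [-1.0, -0.5, 0.2]
opening: 0.0119
gripper_force: 24.9
```

>>> servo_tool(plan="0 0 0 0;0 0 0 0;0 0 0 0;0 0 0 0;0 0 -0.02 0;0 0 -0.05 0;0 0 -0.09 0;0 0 -0.13 0;0 0 -0.13 0;0 0 -0.13 0", grip=0.1)

```text
t: 11.88
tool_pos: [0.5626, 0.1093, 0.1725]
orientation: [-1.14, 2.92, -0.003]
force: [0.1, 0.2, -0.9]
opening: 0.042
gripper_force: 0.0
```

```bash
python3 -c "
from h import *
go(.572,-.1297,.12,155)"
```

```text
t 11.9 pos [0.5626 0.1093 0.1725] yaw -137.3 tilt 0.42 open 0.0420
shift mm [ 155.3 -181.9   52.4] turn 67.7 rows 11 turn alt -292.3 q6 -127 q1 6
```

>>> servo_tool(plan="0.015 -0.018 0 6;0.035 -0.04 0 12;0.055 -0.065 0 19;0.075 -0.09 0 26;0.095 -0.115 0 33;0.115 -0.135 0 40;0.13 -0.152 0 47;0.142 -0.166 0 54;0.15 -0.176 0 61;0.155 -0.182 0.02 68;0.155 -0.182 0.04 68;0.155 -0.182 0.05 68")

```text
t: 12.88
tool_pos: [0.567, -0.1299, 0.1141]
orientation: [-0.69, -3.059, -0.001]
force: [-1.0, -0.5, -0.1]
opening: 0.0422
gripper_force: 0.0
```

```bash
python3 - <<'E'
from h import *
s=cam("scene");t=cam("top")
for c in(s,t): print([(b[0].round(1),b[1]) for b in blobs(c,*HUE["red"],(240,180,340,270))],[(b[0].round(1),b[1]) for b in blobs(c,45,85,(240,150,340,270))])
go(.572,-.1297,.044,155)
E
```

```text
[(array([304.2, 222.1]), np.int32(65))] [(array([260.8, 171.4]), np.int32(30)), (array([283.7, 247.6]), np.int32(42))]
[(array([316. , 200.8]), np.int32(20))] [(array([330.6, 231.3]), np.int32(12))]
t 13.0 pos [ 0.5666 -0.129   0.1144] yaw 154.7 tilt 0.41 open 0.0420
shift mm [-5.6  1.7 70.3] turn -0.3 rows 3 turn alt 359.7 q6 -83 q1 -18
```

>>> servo_tool(plan="-0.0055 0.002 0.02 0;-0.0055 0.002 0.04 0;-0.0055 0.002 0.055 0;-0.0055 0.002 0.065 0;-0.0055 0.002 0.07 0;-0.0055 0.002 0.0705 0;-0.0055 0.002 0.0705 0;-0.0055 0.002 0.0705 0")

```text
t: 13.65
tool_pos: [0.5761, -0.1307, 0.0493]
orientation: [0.689, 3.063, -0.0]
force: [-0.3, 0.2, 0.3]
opening: 0.0422
gripper_force: 0.0
```

>>> servo_tool(plan="0 0 0 0;0 0 0 0;0 0 0 0;0 0 0 0;0 0 0 0;0 0 0 0", grip=1, grip_force=25)

```text
t: 14.15
tool_pos: [0.5752, -0.1305, 0.048]
orientation: [0.69, 3.065, 0.0]
force: [-0.4, 0.8, 0.4]
opening: 0.0116
gripper_force: 25.0
```

```bash
python3 -c "
from h import *
go(.5288,.188,.17,-5)"
```

```text
t 14.2 pos [ 0.5752 -0.1305  0.048 ] yaw 154.6 tilt 0.01 open 0.0116
shift mm [ 178.4  268.  -122. ] turn 159.6 rows 24 turn alt -200.4 q6 -82 q1 -18
```

>>> servo_tool(plan="0 0 -0.005 0;0 0 -0.015 0;0 0 -0.03 0;0 0 -0.05 0;0 0 -0.075 0;0 0 -0.1 0;0 0 -0.117 0;0 0 -0.122 0;0.005 0.01 -0.122 7;0.015 0.025 -0.122 14;0.03 0.045 -0.122 21;0.045 0.068 -0.122 28")

```text
t: 15.15
tool_pos: [0.5629, -0.0497, 0.1694]
orientation: [-1.421, -2.801, 0.001]
force: [-0.0, -0.2, -0.3]
opening: 0.0119
gripper_force: 25.0
```

>>> servo_tool(plan="0.027 0.009 0 7;0.054 0.018 0 14;0.081 0.027 0 21;0.108 0.036 0 28;0.135 0.045 0 35;0.162 0.054 0 42;0.189 0.063 0 49;0.21 0.07 0 56;0.225 0.075 0 63;0.225 0.075 0 70;0.225 0.075 0 77;0.225 0.075 0 84")

```text
t: 16.15
tool_pos: [0.4889, 0.1759, 0.1694]
orientation: [-2.929, -1.135, 0.002]
force: [0.8, -0.2, -0.9]
opening: 0.0115
gripper_force: 25.0
```

```bash
python3 -c "
from h import *
go(.5258,.1882,.17,-5)"
```

```text
t 16.1 pos [0.4889 0.1759 0.1694] yaw 42.4 tilt 0.06 open 0.0115
shift mm [35.6 15.8 -0.6] turn 47.4 rows 8 turn alt -312.6 q6 62 q1 14
```

>>> servo_tool(plan="0.005 0.002 0 7;0.011 0.005 0 14;0.018 0.008 0 21;0.025 0.011 0 28;0.031 0.014 0 35;0.035 0.0155 0 42;0.035 0.0155 0 47;0.035 0.0155 0 47;0.035 0.0155 0 47;0.035 0.0155 0 47")

```text
t: 16.98
tool_pos: [0.5254, 0.1877, 0.1696]
orientation: [3.139, -0.114, -0.001]
force: [0.1, 0.1, 0.0]
opening: 0.0118
gripper_force: 25.0
```

```bash
python3 - <<'E'
from h import *
go(.5258,.1882,.085,-5)
o=[]
for n in("top","scene"):
    c=cam(n)
    p=pix(c,[.6,.181,.11]).astype(int);im=c["image"][max(0,p[1]-40):p[1]+40,p[0]-40:p[0]+40]; o.append(cv2.resize(im,(400,400),interpolation=3))
    print(p-40, pix(c,[.6085,.181,.17+.002-.005-.006]))
cv2.imwrite("pics/r1.png",np.hstack(o))
E
```

```text
t 17.0 pos [0.5254 0.1877 0.1696] yaw -4.2 tilt 0.04 open 0.0118
shift mm [ 0.4 -0.5 84.6] turn 0.8 rows 4 turn alt -359.2 q6 109 q1 14
[157 138] [193.48613942 170.2625656 ]
[219  96] [261.53453882 122.93534832]
```

View pics/r1.png

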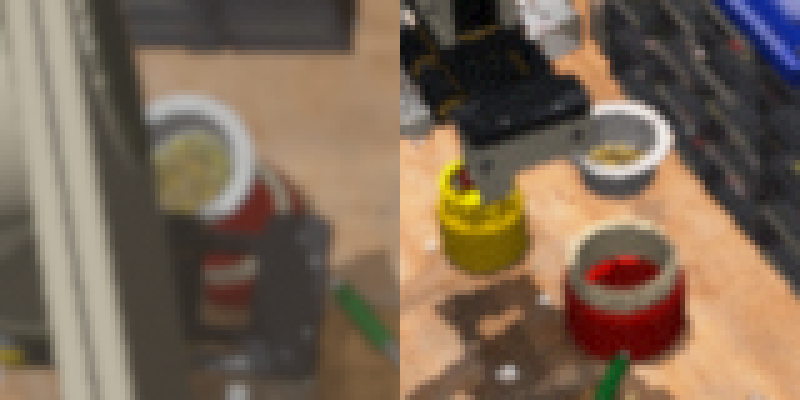

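Picture 10: red hangs over its jar within about 2 mm (rim centre near (187,158) against an expected (182,161)). Lowering it.

>>> servo_tool(plan="0 -0.0015 0.03 1;0 -0.0015 0.055 1;0 -0.0015 0.07 1;0 -0.0015 0.08 1;0 -0.0015 0.084 1;0 -0.0015 0.088 1;0 -0.0015 0.091 1;0 -0.0015 0.094 1;0 -0.0015 0.096 1;0 -0.0015 0.097 1;0 -0.0015 0.097 1;0 -0.0015 0.097 1")

```text
t: 18.08
tool_pos: [0.5261, 0.1893, 0.0732]
orientation: [-3.138, 0.147, -0.001]
force: [-0.0, -0.1, -0.6]
opening: 0.012
gripper_force: 25.0
```

```bash
python3 - <<'E'
from h import *
go(.5258,.1882,.072,-5);print(status.read_state()["force"])
o=[]
for n in("top","scene"):
    c=cam(n)
    p=pix(c,[.6,.181,.06]).astype(int);im=c["image"][max(0,p[1]-30):p[1]+30,p[0]-30:p[0]+30]; o.append(cv2.resize(im,(400,400),interpolation=3))
cv2.imwrite("pics/r2.png",np.hstack(o))
E
```

```text
t 18.1 pos [0.5261 0.1893 0.0732] yaw -5.4 tilt 0.03 open 0.0120
shift mm [-0.2  1.2  1.2] turn -0.4 rows 2 turn alt 359.6 q6 110 q1 15
[-0.00874456 -0.12918171 -0.62576678]
```

View pics/r2.png

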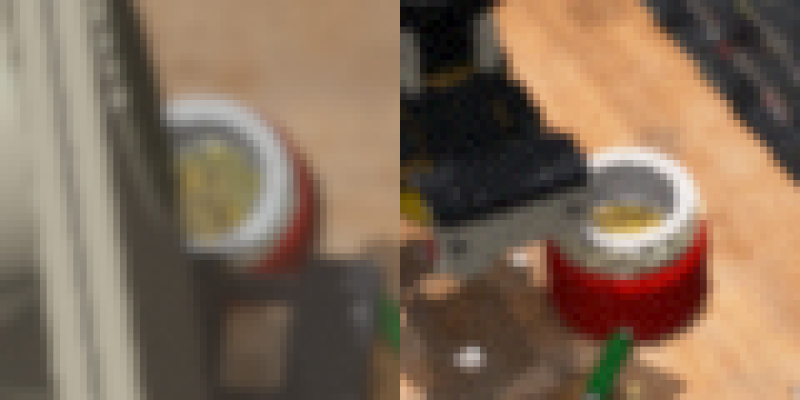

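Picture 11: red is in the mouth, about 1 mm from home. I lower that last bit, release and retreat.

>>> servo_tool(plan="0 0 0.001 0;0 0 0.0015 0;0 0 0.0015 0;0 0 0.0015 0")

```text
t: 18.52
tool_pos: [0.5261, 0.1894, 0.0717]
orientation: [-3.138, 0.147, -0.001]
force: [-0.8, 0.6, 2.3]
opening: 0.0122
gripper_force: 25.0
```

>>> servo_tool(plan="0 0 0 0;0 0 0 0;0 0 0 0;0 0 0 0;0 0 -0.02 0;0 0 -0.05 0;0 0 -0.08 0;0 0 -0.1 0;0 0 -0.1 0;0 0 -0.1 0;0 0 -0.1 0", grip=0.1)

```text
t: 19.43
tool_pos: [0.5254, 0.1892, 0.1704]
orientation: [3.138, -0.147, -0.002]
force: [-0.0, 0.6, 0.6]
opening: 0.0417
gripper_force: 0.0
```

```bash
python3 -c "
from h import *
go(.4795,-.1755,.12,-104)"
```

```text
t 19.4 pos [0.5254 0.1892 0.1704] yaw -5.4 tilt 0.07 open 0.0417
shift mm [-11.6 367.3  50.6] turn 98.6 rows 15 turn alt -261.4 q6 110 q1 15
```

>>> servo_tool(plan="0 0.03 0 -7;0 0.065 0 -14;-0.002 0.1 0 -21;-0.004 0.135 0 -28;-0.006 0.17 0 -35;-0.008 0.205 0 -42;-0.01 0.24 0 -49;-0.011 0.275 0 -56;-0.012 0.305 0 -63;-0.012 0.335 0 -70;-0.012 0.355 0 -77;-0.012 0.367 0 -81")

```text
t: 20.43
tool_pos: [0.478, -0.177, 0.1693]
orientation: [-2.475, -1.93, 0.003]
force: [0.9, 0.4, -0.3]
opening: 0.042
gripper_force: 0.0
```

>>> servo_tool(plan="0 0 0.02 0;0 0 0.04 0;0 0 0.04 0;0 0 0.04 0;0 0 0.04 0")

```text
t: 20.85
tool_pos: [0.4794, -0.1746, 0.1312]
orientation: [-2.48, -1.926, 0.001]
force: [0.6, -0.8, -0.1]
opening: 0.0418
gripper_force: 0.0
```

```bash
python3 - <<'E'
from h import *
s=cam("scene");t=cam("top")
for c in(s,t): print([(b[0].round(1),b[1],b[2].round(2)) for b in blobs(c,45,85,(240,150,340,270))])
go(.4795,-.1755,.039,76)
o=[]
for c in(t,s):
    p=pix(c,[.58,.13,.06]).astype(int);im=c["image"][max(0,p[1]-40):p[1]+40,p[0]-40:p[0]+40]; o.append(cv2.resize(im,(400,400),interpolation=3))
cv2.imwrite("pics/r3.png",np.hstack(o))
E
```

```text
[(array([260.9, 171.4]), np.int32(31), array([-0.48,  0.88])), (array([283.8, 247.9]), np.int32(43), array([0.34, 0.94]))]
[]
t 20.9 pos [ 0.4803 -0.175   0.1325] yaw 75.7 tilt 0.08 open 0.0418
shift mm [-0.6 -0.8 93.5] turn -0.3 rows 4 turn alt 359.7 q6 -11 q1 -26
```

View pics/r3.png

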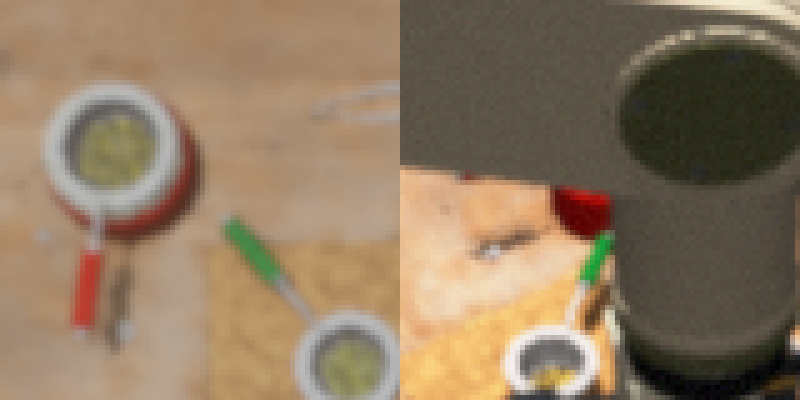

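Picture 12: red sits home in the red jar (110,150), and green_small stands on the mat (350,365). Next is the large green one.

>>> servo_tool(plan="-0.0005 -0.001 0.03 0;-0.0005 -0.001 0.055 0;-0.0005 -0.001 0.075 0;-0.0005 -0.001 0.088 0;-0.0005 -0.001 0.0925 0;-0.0005 -0.001 0.0925 0;-0.0005 -0.001 0.0925 0")

```text
t: 21.53
tool_pos: [0.4794, -0.1755, 0.0402]
orientation: [2.48, 1.926, 0.001]
force: [-0.5, 0.8, 1.1]
opening: 0.042
gripper_force: 0.0
```

>>> servo_tool(plan="0 0 0 0;0 0 0 0;0 0 0 0;0 0 0 0;0 0 0 0;0 0 0 0", grip=1, grip_force=30)

```text
t: 22.03
tool_pos: [0.4788, -0.1753, 0.0392]
orientation: [2.481, 1.926, 0.0]
force: [-0.4, -0.0, 0.2]
opening: 0.0115
gripper_force: 30.0
```

```bash
python3 -c "
from h import *
a=np.radians(20);r=.081
go(.565-r*np.cos(a),-.398-r*np.sin(a),.17,20)"
```

```text
t 22.0 pos [ 0.4788 -0.1753  0.0392] yaw 75.6 tilt 0.03 open 0.0115
shift mm [-240.    72.  -130.7] turn 55.6 rows 9 turn alt -304.4 q6 -12 q1 -26
```

>>> servo_tool(plan="0 0 -0.005 0;0 0 -0.015 0;0 0 -0.03 0;0 0 -0.05 0;0 0 -0.075 0;0 0 -0.1 0;0 0 -0.12 0;-0.01 0.003 -0.13 4;-0.03 0.009 -0.13 10;-0.06 0.018 -0.13 17;-0.09 0.027 -0.13 24;-0.12 0.036 -0.13 31")

```text
t: 23.03
tool_pos: [0.4838, -0.3016, 0.1702]
orientation: [2.908, 1.185, 0.001]
force: [-0.2, 1.1, -0.5]
opening: 0.0116
gripper_force: 29.9
```

```bash
python3 -c "
from h import *
a=np.radians(20);r=.081
go(.565-r*np.cos(a),-.398-r*np.sin(a),.17,20)"
```

```text
t 23.0 pos [ 0.4838 -0.3016  0.1702] yaw 44.3 tilt 0.06 open 0.0116
shift mm [-83.1  92.3   0.3] turn 24.3 rows 5 turn alt -335.7 q6 9 q1 -37
```

>>> servo_tool(plan="-0.02 0.022 0 6;-0.045 0.05 0 12;-0.065 0.073 0 18;-0.078 0.087 0 24;-0.083 0.092 0 24;-0.083 0.092 0 24;-0.083 0.092 0 24;-0.083 0.092 0 24")

```text
t: 23.7
tool_pos: [0.4894, -0.4228, 0.1691]
orientation: [-3.089, -0.568, 0.0]
force: [0.3, 1.2, -0.2]
opening: 0.0116
gripper_force: 29.9
```

```bash
python3 - <<'E'
from h import *
a=np.radians(20);r=.081
go(.565-r*np.cos(a),-.398-r*np.sin(a),.072,20)
o=[]
for n in("top","scene"):
    c=cam(n)
    p=pix(c,[.555,-.398,.11]).astype(int);im=c["image"][max(0,p[1]-40):p[1]+40,p[0]-40:p[0]+40]; o.append(cv2.resize(im,(400,400),interpolation=3))
    print(p-40,(pix(c,[.565,-.398,.165])-(p-40))*5,(pix(c,[.565,-.398,.06])-(p-40))*5)
cv2.imwrite("pics/gl1.png",np.hstack(o))
E
```

```text
t 23.7 pos [ 0.4894 -0.4228  0.1691] yaw 20.8 tilt 0.04 open 0.0116
shift mm [-1.6  2.6 97.1] turn 0.8 rows 4 turn alt -359.2 q6 24 q1 -45
[386 160] [239.48428295 161.50688518] [167.84453369 205.13173198]
[318 245] [232.63053513 137.0099928 ] [204.10784505 244.19630812]
```

View pics/gl1.png

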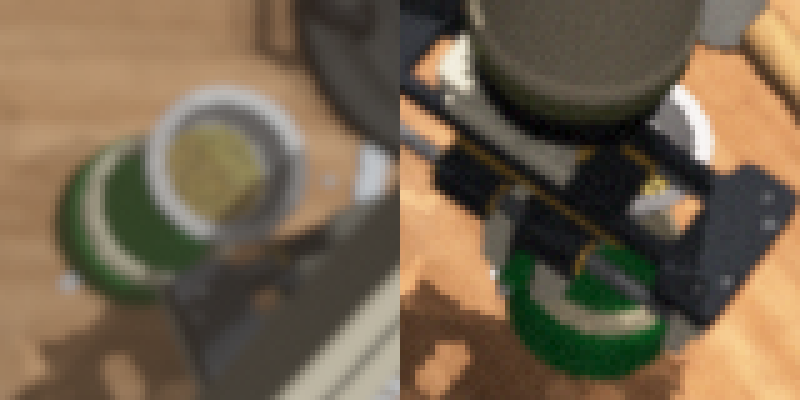

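Picture 13: the cup is roughly over the jar but about 2.5 px left of its target in the top view. I'll correct the pose, then measure the rim.

>>> servo_tool(plan="-0.0016 0.0026 0.03 0.8;-0.0016 0.0026 0.05 0.8;-0.0016 0.0026 0.055 0.8;-0.0016 0.0026 0.055 0.8;-0.0016 0.0026 0.055 0.8")

```text
t: 24.22
tool_pos: [0.489, -0.4267, 0.1146]
orientation: [-3.094, -0.543, -0.0]
force: [0.2, -0.5, -0.1]
opening: 0.0121
gripper_force: 29.9
```

```bash
cat >> h.py <<'E'
def rimfit(c,P,Rr,n=720):
    # radial search for outer edge of white rim about projected circle, then circle fit on world plane
    h=cv2.cvtColor(c["image"],cv2.COLOR_BGR2HSV).astype(np.float32); w=h[...,2]-1.5*h[...,1]
    pts=[]
    rr=np.arange(Rr-.016,Rr+.014,.0005)
    for a in np.radians(np.arange(0,360,3)):
        q=np.array([pix(c,[P[0]+r*np.cos(a),P[1]+r*np.sin(a),P[2]]) for r in rr],np.float32)
        v=cv2.remap(w,q[:,:1],q[:,1:],cv2.INTER_LINEAR).ravel()
        k=int(v.argmax())
        if v[k]<110: continue
        th=v[k]/2; j=np.where(v[k:]<th)[0]
        if len(j)==0: continue
        pts.append([P[0]+rr[k+j[0]]*np.cos(a),P[1]+rr[k+j[0]]*np.sin(a)])
    pts=np.array(pts)
    from scipy.optimize import least_squares
    s=least_squares(lambda x:np.hypot(*(pts-x[:2]).T)-Rr-0*x[2],[P[0],P[1],0],loss="soft_l1",f_scale=.0015)
    e=np.hypot(*(pts-s.x[:2]).T)-Rr
    return s.x[:2],len(pts),np.median(np.abs(e))
E
python3 - <<'E'
from h import *
a=np.radians(20);r=.081
go(.565-r*np.cos(a),-.398-r*np.sin(a),.072,20)
z=status.read_state()["tool_pos"][2]-.007+.0+.002
t=cam("top")
print(rimfit(t,[.565,-.398,z],.039), z)
t0=np.load("top0.npy",allow_pickle=True).item()
print(rimfit(t0,[.565,-.398,.06],.0415))
E
```

```text
t 24.2 pos [ 0.489  -0.4267  0.1146] yaw 19.9 tilt 0.00 open 0.0121
shift mm [ 0.2 -1.  42.6] turn -0.1 rows 3 turn alt 359.9 q6 24 q1 -46
(array([ 0.56593697, -0.39579474]), 81, np.float64(0.0007113876496383995)) 0.10961073207710612
(array([ 0.56522048, -0.39584435]), 120, np.float64(0.0014454777905396517))
```

>>> servo_tool(plan="-0.001 0 0.01 0;-0.001 0 0.018 0;-0.001 0 0.024 0;-0.001 0 0.029 0;-0.001 0 0.033 0;-0.001 0 0.036 0;-0.001 0 0.039 0;-0.001 0 0.041 0;-0.001 0 0.043 0;-0.001 0 0.0445 0;-0.001 0 0.0445 0;-0.001 0 0.0445 0")

```text
t: 25.27
tool_pos: [0.4879, -0.4276, 0.0697]
orientation: [3.094, 0.541, 0.0]
force: [-0.3, -0.0, -0.2]
opening: 0.0118
gripper_force: 29.9
```

```bash
python3 - <<'E'
from h import *
go(.489,-.4257,.0695,20);print(status.read_state()["force"])
t=cam("top")
print(rimfit(t,[.565,-.397,.063],.039))
E
```

```text
t 25.3 pos [ 0.4879 -0.4276  0.0697] yaw 19.8 tilt 0.02 open 0.0118
shift mm [ 1.7 -1.4  0.2] turn -0.2 rows 2 turn alt 359.8 q6 24 q1 -46
[-0.33566408 -0.0267417  -0.22035442]
(array([ 0.56706984, -0.39334175]), 82, np.float64(0.0018033300583474646))
```

Home height with no force. Release, rise, and head back to green_small.

>>> servo_tool(plan="0 0 0 0;0 0 0 0;0 0 0 0;0 0 0 0;0 0 -0.02 0;0 0 -0.05 0;0 0 -0.08 0;0 0 -0.11 0;0 0 -0.11 0;0 0 -0.11 0;0 0 -0.11 0", grip=0.1)

```text
t: 26.23
tool_pos: [0.4877, -0.4274, 0.1791]
orientation: [-3.095, -0.541, 0.0]
force: [0.6, 0.6, -0.8]
opening: 0.0416
gripper_force: 0.0
```

```bash
python3 -c "
from h import *
go(.5607,.1086,.17,42.6)"
```

```text
t 26.2 pos [ 0.4877 -0.4274  0.1791] yaw 19.8 tilt 0.01 open 0.0416
shift mm [ 250.6 -479.4    9.2] turn -22.8 rows 14 turn alt 337.2 q6 24 q1 -46
```

>>> servo_tool(plan="0.014 -0.027 0 -2;0.032 -0.061 0 -4;0.05 -0.096 0 -6;0.068 -0.13 0 -8;0.086 -0.165 0 -10;0.104 -0.199 0 -12;0.122 -0.233 0 -14;0.14 -0.268 0 -16;0.158 -0.302 0 -18;0.176 -0.337 0 -20;0.194 -0.371 0 -22;0.212 -0.406 0 -23")

```text
t: 27.23
tool_pos: [0.548, 0.0282, 0.1773]
orientation: [-2.922, -1.15, 0.005]
force: [1.1, -0.5, -0.5]
opening: 0.0416
gripper_force: 0.0
```

>>> servo_tool(plan="0.0095 -0.0287 0 0;0.019 -0.057 0.005 0;0.0245 -0.074 0.02 0;0.065 -0.063 0.03 0;0.065 -0.063 0.03 0;0.065 -0.063 0.03 0;0.065 -0.063 0.03 0")

```text
t: 27.82
tool_pos: [0.5534, 0.1166, 0.1481]
orientation: [-2.924, -1.148, 0.004]
force: [0.3, -0.8, 1.5]
opening: 0.042
gripper_force: 0.0
```

```bash
python3 - <<'E'
from h import *
go(.5607,.1086,.0385,42.6)
t=cam("top");s=cam("scene");np.save("top3.npy",t,allow_pickle=True);np.save("scene3.npy",s,allow_pickle=True)
print("large",rimfit(t,[.565,-.397,.063],.039),rimfit(s,[.565,-.397,.063],.039))
for c in(t,s): print([(b[0].round(1),b[1],on(c,*b[0],.039).round(4),on(c,*b[0],.069).round(4)) for b in blobs(c,45,85,(200,140,430,340))])
E
```

```text
t 27.8 pos [0.5534 0.1166 0.1481] yaw 42.9 tilt 0.15 open 0.0420
shift mm [  0.2  11.  109.6] turn 0.3 rows 4 turn alt -359.7 q6 54 q1 7
large (array([ 0.56492793, -0.3959292 ]), 118, np.float64(0.0035372789243028543)) (array([ 0.56341399, -0.39933641]), 119, np.float64(0.0021097748834405516))
[(array([404.8, 212.4]), np.int32(16), array([ 0.5374, -0.3642,  0.039 ]), array([ 0.532 , -0.3552,  0.069 ]))]
[(array([260.3, 172.4]), np.int32(18), array([0.5569, 0.105 , 0.039 ]), array([0.545 , 0.0797, 0.069 ])), (array([351.5, 313.2]), np.int32(261), array([ 0.527 , -0.4245,  0.039 ]), array([ 0.516 , -0.4343,  0.069 ]))]
```

>>> servo_tool(plan="0 0.011 0.03 0;0 0.011 0.055 0;0 0.011 0.08 0;0 0.011 0.097 0;0 0.011 0.106 0;0 0.011 0.109 0;0 0.011 0.109 0;0 0.011 0.109 0")

```text
t: 28.58
tool_pos: [0.5629, 0.1086, 0.0424]
orientation: [2.924, 1.147, 0.004]
force: [-0.5, -0.7, -0.7]
opening: 0.0416
gripper_force: 0.0
```

```bash
python3 - <<'E'
from h import *
go(.5607,.1086,.0385,42.6)
t=np.load("top3.npy",allow_pickle=True).item();s=np.load("scene3.npy",allow_pickle=True).item()
for c,b in((t,(370,190,440,260)),(s,(310,270,400,350))):
    p=pix(c,[.565-.08*np.cos(.349),-.397-.08*np.sin(.349),.069]);print("exp",p,c["image"][int(p[1]),int(p[0])])
    print([(x[0].round(1),x[1],x[2].round(2),x[3]) for x in blobs(c,40,90,b,smin=80,vmin=30)])
E
```

```text
t 28.6 pos [0.5629 0.1086 0.0424] yaw 42.8 tilt 0.16 open 0.0416
shift mm [-1.6 -1.6  3.9] turn 0.2 rows 2 turn alt -359.8 q6 53 q1 6
exp [431.97171896 229.0139576 ] [ 70 119 100]
[(array([406. , 210.2]), np.int32(80), array([0.58, 0.82]), array([400, 193,  21,  27], dtype=int32)), (array([433.1, 229.4]), np.int32(53), array([0.39, 0.92]), array([429, 223,   9,  14], dtype=int32))]
exp [340.09260974 315.07645931] [ 52 150  31]
[(array([352.2, 312.8]), np.int32(339), array([-1.  , -0.07]), array([335, 293,  40,  31], dtype=int32))]
```

>>> servo_tool(plan="-0.0015 -0.0015 0.002 0;-0.0015 -0.0015 0.0035 0;-0.0015 -0.0015 0.0035 0")

```text
t: 28.83
tool_pos: [0.5598, 0.1088, 0.0375]
orientation: [2.924, 1.147, 0.001]
force: [0.0, 0.2, 0.1]
opening: 0.042
gripper_force: 0.0
```

>>> servo_tool(plan="0 0 0 0;0 0 0 0;0 0 0 0;0 0 0 0;0 0 0 0;0 0 0 0", grip=1, grip_force=25)

```text
t: 29.33
tool_pos: [0.5596, 0.1088, 0.0369]
orientation: [-2.925, -1.147, -0.0]
force: [0.1, -0.1, 0.9]
opening: 0.0119
gripper_force: 25.0
```

```bash
python3 -c "
from h import *
t=cam('top')
print(rimfit(np.load('top3.npy',allow_pickle=True).item(),[.50,.055,.033],.029))
go(.565,-.316,.17,90)"
```

```text
(array([0.49988759, 0.05430414]), 120, np.float64(0.0006149599036844727))
t 29.4 pos [0.5595 0.1087 0.0369] yaw 42.8 tilt 0.01 open 0.0117
shift mm [-284.8  315.2 -133.1] turn -47.2 rows 12 turn alt 312.8 q6 53 q1 6
```

>>> servo_tool(plan="0 0 -0.005 0;0 0 -0.015 0;0 0 -0.03 0;0 0 -0.05 0;0 0 -0.075 0;0 0 -0.1 0;0 0 -0.125 0;-0.01 0.011 -0.133 -2;-0.028 0.031 -0.133 -5;-0.05 0.055 -0.133 -9;-0.075 0.083 -0.133 -13;-0.1 0.11 -0.133 -17")

```text
t: 30.38
tool_pos: [0.5611, -0.0411, 0.1714]
orientation: [2.718, 1.573, 0.002]
force: [0.3, 0.6, -0.6]
opening: 0.0119
gripper_force: 25.0
```

```bash
python3 -c "
from h import *
go(.5645,-.316,.17,90)"
```

```text
t 30.4 pos [ 0.5611 -0.0411  0.1714] yaw 60.1 tilt 0.09 open 0.0119
shift mm [-236.7  139.9    1.4] turn -29.9 rows 8 turn alt 330.1 q6 20 q1 -9
```

>>> servo_tool(plan="-0.028 0.017 0 -3;-0.06 0.035 0 -7;-0.092 0.054 0 -11;-0.124 0.073 0 -15;-0.156 0.092 0 -19;-0.185 0.109 0 -23;-0.21 0.124 0 -27;-0.227 0.134 0 -30;-0.236 0.139 0 -30;-0.236 0.139 0 -30;-0.236 0.139 0 -30;-0.236 0.139 0 -30")

```text
t: 31.38
tool_pos: [0.5629, -0.3124, 0.1701]
orientation: [-2.225, -2.218, -0.001]
force: [-0.4, 0.0, -1.2]
opening: 0.0123
gripper_force: 25.0
```

```bash
python3 - <<'E'
from h import *
go(.5645,-.316,.11,90)
t=cam("top");s=cam("scene"); z=status.read_state()["tool_pos"][2]+.002-.006
for c in(t,s):
  try: print(rimfit(c,[.5645,-.398,z],.029))
  except Exception as e: print(e)
E
```

```text
t 31.4 pos [ 0.5629 -0.3124  0.1701] yaw 89.8 tilt 0.04 open 0.0123
shift mm [-3.6  1.6 60.1] turn -0.2 rows 3 turn alt 359.8 q6 -33 q1 -34
(array([ 0.562047  , -0.39418143]), 43, np.float64(0.00033455887354916225))
(array([ 0.56135582, -0.39506767]), 111, np.float64(0.0005022044107510677))
```

>>> servo_tool(plan="-0.003 0.002 0.02 0;-0.003 0.002 0.04 0;-0.003 0.002 0.055 0;-0.003 0.002 0.068 0;-0.003 0.002 0.077 0;-0.003 0.002 0.083 0;-0.003 0.002 0.088 0;-0.003 0.002 0.092 0;-0.003 0.002 0.095 0;-0.003 0.002 0.096 0;-0.003 0.002 0.096 0;-0.003 0.002 0.096 0")

```text
t: 32.48
tool_pos: [0.5649, -0.317, 0.0744]
orientation: [2.224, 2.218, 0.0]
force: [0.3, -0.1, -0.2]
opening: 0.0117
gripper_force: 25.0
```

```bash
python3 - <<'E'
from h import *
go(.5645,-.316,.073,90);print(status.read_state()["force"])
s=cam("scene");print(rimfit(s,[.5645,-.397,.069],.029))
E
```

```text
t 32.5 pos [ 0.5649 -0.317   0.0744] yaw 89.8 tilt 0.04 open 0.0117
shift mm [ 1.  -0.4  1.4] turn -0.2 rows 2 turn alt 359.8 q6 -34 q1 -34
[ 0.34619019 -0.13784992 -0.2248663 ]
(array([ 0.56719895, -0.39418646]), 84, np.float64(0.0055729864852244945))
```

Nearly down. Lower the last 1.5 mm, release and retreat.

>>> servo_tool(plan="0 0 0.0007 0;0 0 0.0013 0;0 0 0.0015 0;0 0 0.0015 0")

```text
t: 32.87
tool_pos: [0.5648, -0.3168, 0.0727]
orientation: [2.224, 2.218, 0.0]
force: [-0.1, 0.6, 0.9]
opening: 0.0119
gripper_force: 25.0
```

>>> servo_tool(plan="0 0 0 0;0 0 0 0;0 0 0 0;0 0 0 0;0 0 -0.02 0;0 0 -0.05 0;0 0 -0.08 0;0 0 -0.11 0;0.03 0 -0.12 0;0.07 0 -0.12 0;0.11 0 -0.12 0;0.15 0 -0.12 0", grip=0.1)

```text
t: 33.87
tool_pos: [0.5649, -0.1657, 0.193]
orientation: [2.225, 2.216, 0.001]
force: [0.5, 0.5, -0.4]
opening: 0.0417
gripper_force: 0.0
```

>>> servo_tool(plan="0.04 0 0 0;0.08 0 0 0;0.12 0 0 0;0.14 0 0 0;0.15 0 0 0;0.15 0 0 0")

```text
t: 34.37
tool_pos: [0.5654, -0.015, 0.1925]
orientation: [-2.221, -2.221, -0.0]
force: [0.1, -0.9, 0.1]
opening: 0.0423
gripper_force: 0.0
```

```bash
python3 - <<'E'
from h import *
t=cam("top");s=cam("scene")
for c in(t,s): print(rimfit(c,[.5645,-.397,.069],.029),rimfit(c,[.5645,-.397,.063],.039))
def cr(c,p,r,w):
    q=pix(c,p).astype(int);return cv2.resize(c["image"][q[1]-r:q[1]+r,q[0]-r:q[0]+r],(w,w),interpolation=3)
o=np.zeros((600,800,3),np.uint8)
o[:400,:400]=cr(t,[.55,-.38,.06],32,400);o[:400,400:]=cr(s,[.55,-.38,.06],35,400)
for i,(c,p) in enumerate(((t,[.43,.32,.06]),(s,[.43,.32,.06]),(t,[.57,.18,.06]),(s,[.57,.18,.06]))): o[400:,i*200:i*200+200]=cr(c,p,25,200)
cv2.imwrite("pics/end.png",o)
E
```

```text
(array([ 0.56757084, -0.40758192]), 70, np.float64(0.0051890532761030665)) (array([ 0.56469755, -0.39633571]), 116, np.float64(0.003159464571636999))
(array([ 0.56750879, -0.39248241]), 89, np.float64(0.006915689373387681)) (array([ 0.5648584 , -0.39814733]), 119, np.float64(0.001970615968244903))
```

View pics/end.png

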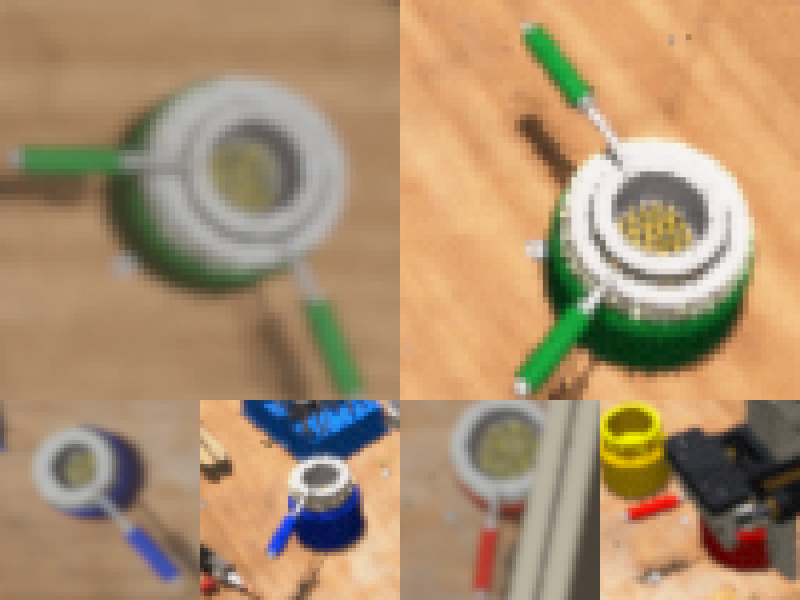

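Picture 14: both green sifters sit nested in the green jar (265,170) with handles about 110° apart, and blue and red are home. One last check on handle heights.

```bash
python3 - <<'E'
from h import *
t=cam("top");s=cam("scene")
def g(c,p,h,r=9,sm=80):
    q=pix(c,p).astype(int);b=max(blobs(c,*h,(q[0]-r,q[1]-r,q[0]+r,q[1]+r),smin=sm,vmin=30),key=lambda b:b[1]);return b[0]
for n,p,h in(("small",[.565,-.317,.075],(40,90)),("large",[.489,-.424,.069],(40,90)),("blue",[.396,.284,.069],(105,130))):
    print(n,tri(t,g(t,p,h),s,g(s,p,h)))
E
```

```text
small (array([ 0.56397695, -0.31871339,  0.07613461]), np.float64(0.00018518892974685332))
large (array([ 0.49042266, -0.42571538,  0.07441903]), np.float64(0.0038839404418469997))
blue (array([0.40244122, 0.28310325, 0.07083171]), np.float64(0.009570671564531653))
```

```bash
python3 -c "
from h import *
print(robot.close_job())"
```

```text
the job is handed in; nothing more can be done
None
```

I handed the job in at about 34 s of robot time: in the last pictures blue, red and large green hang in their own jars, and small green stands inside the large one with its handle about 110° away.

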